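Add the next crosswise layer to the filler wedge stack

TASK

The blue centrifuge filler wedges are kept on the white tray in level layers of two, each layer crosswise to the one below. Add the next layer with the two loose blue wedges: lay one flat and centred across the stack, then lay the other squarely on it, turned end for end (thick end over thin end), so that the top comes out level. Keep the stack where it stands and leave the steeper orange wedge alone.

Things in the scene. Friction and masses are not known exactly. Their poses are not given: they have to be found in the camera images.
- stack: upper one of the two blue wedges already stacked, end for end, in the middle of a white 160 mm square tray; the pair is loose, 110 mm long, 50 mm wide and 68 mm high, with a level top 72 mm above the bench. Origin: centre of that level top face; x along the length of the pair, y across it, z up. The tray rim is 14 mm high.
- wedge_a: loose blue wedge like those in the stack: 110 mm long, 50 mm wide, sides upright; 40 mm thick at one end, tapering evenly to 28 mm (34 mm mid-length, slope 6.2 degrees); 0.17 to 0.35 kg; white plate on the thick end. Origin: centre of the flat underside, on which it lies; x along the length to the thick end, y across the width (grasp here), z up.
- wedge_b: loose blue wedge like those in the stack: 110 mm long, 50 mm wide, sides upright; 40 mm thick at one end, tapering evenly to 28 mm (34 mm mid-length, slope 6.2 degrees); 0.17 to 0.35 kg; white plate on the thick end. Origin: centre of the flat underside, on which it lies; x along the length to the thick end, y across the width (grasp here), z up.
- wedge_a_top (a point): centre of the sloping top face of wedge_a, 34 mm above its underside; z is square to that face, x runs up the slope towards the thick end.
- wedge_b_top (a point): centre of the sloping top face of wedge_b, 34 mm above its underside; z is square to that face, x runs up the slope towards the thick end.
- orange_wedge: orange plastic wedge of another set, 110 mm long, 50 mm wide, 50 mm thick at one end and 20 mm at the other; not to be used. Origin: centre of its underside; x along the length towards its thick end, z up.
Mind the look-alikes: they are no part of the job. Leave any brown or pink look-alike of the wedge_a alone. Leave any pink look-alike of the wedge_b alone.

How it is judged:
By the outcome, as a careful person would: the job done as asked, in the order asked, and still so for the second after the job is handed in, with the robot touching nothing.
It also fails if it takes over 56 s, if anything falls off the work surface, if the arm or the gripper's body presses on something with over 40 N, if the wrist force passes 120 N, or if a joint passes its speed limit or range.

ROBOT

A 7-joint arm with a two-finger parallel gripper is mounted at the origin on a cart in front of the work surface, level with it; the furniture and walls round the work are solid. World frame = base frame: x ahead of the robot, y to its left, z up, the work surface at z = 0. Lengths are in m, angles in rad, forces in N, time in s.
With the tool pointing down it reaches from about 0.425 to 0.925 m from the base axis. Payload 6.8 kg.
Tool frame: the origin (TCP) lies midway between the tips of the shut fingers; the grasp point (between the pads) lies bot.grip_point_offset behind it (bot.grip_point_offset is the distance from the TCP to the grasp point, in m); z points along the fingers, y is the line along which they close (so a half turn about z gives the same grasp; the last joint's range is limited). The gripper opens to 85 mm and grips with 20 to 120 N. Pads are 22 mm wide; open, the fingers measure 114 mm over their backs; the gripper's body (76 mm by 85 mm) begins 54 mm behind the grasp point. The pads swing forward as they close: fully open they stand 13 mm farther back than shut.
Start: joints at [-1.432, 0.477, 0.022, 1.555, -0.011, 1.109, -0.083], TCP at [0.165, 0.655, 0.231] pointing down, gripper open.
Joint ranges: [-2.96, 2.96], [-0.34, 2.1], [-1.41, 1.46], [0.24, 2.44], [-1.37, 4.51], [0.17, 1.92], [-2.96, 2.96]. Speed limits (rad/s): [2.39, 2.39, 3.14, 3.14, 3.14, 3.14, 3.14].

INTERFACE

Orientations are given as [roll, pitch, yaw] about the fixed x, y, z axes, in that order (R = Rz(yaw) Ry(pitch) Rx(roll)).
In Python, from rig import bot gives the robot as it stands. The module is installed in compiled form; this text tells all that it offers.
- The arm moves only by the tool jog_arm, never from a script. Its argument "plan" is a list of rows, each an object with "translation": the shift along the world's x, y, z scaled (see below), a list of three; "delta_rot": the turn, a rotation vector about the world's x, y, z scaled (see below), a list of three; "gripper": the opening, from -1 (shut) to 1 (fully open), so that 0 is half open. In form: [{"translation": [x, y, z], "delta_rot": [ax, ay, az], "gripper": gripper}, ...]. A call has 1 to 20 rows; each row is the pose to reach, as a shift and turn from the pose commanded when the call began, turning the shorter way round; what a row does not reach only later rows make up. The controller multiplies each number of a shift by 0.15 m and each number of a turn by 180 degrees. A row lasts 1/10 s, in which the tool goes at most 50 mm and 8.59 degrees, less where a joint would pass 70% of its speed; a pose out of reach is approached as far as the arm can. A call with a number of a shift or a turn outside -1 to 1 is refused whole. A call with a gripper value outside its range is refused whole. The fingers move at their own pace and stop on an object; the grip force is fixed at half the most. Time passes only in rows, so rows that repeat a pose let the fingers close. It gives the time, the measured TCP pose, the force, the opening and the grip force at its end, in the units of the state.
- bot.read_state(): the state, without advancing time (a new reading comes with each control period).
- bot.get_image(name): name is "scene" or "top"; returns the picture (400x640x3 uint8, blue, green, red); there is no depth.
- bot.camera_params(name): a dict with "fx", "fy", "cx", "cy" (pixels), "origin" and "attitude" of the camera in the world. Camera axes: x right, y down, z forward; pixel columns grow to the right and rows downward; lengths in m; the calibration is good to about 2 mm. A picture is of the moment at which its call begins. camera_params takes no time and is no camera call.
- bot.job_done(): hands the job in; it is judged then, once.
The state is a dict: "time": time; "qpos": joint angles; "qvel": joint speeds; "joint_efforts": joint torques, N m; "ee_pos": TCP position; "tcp_rot": TCP orientation; "ft_force": force on the tool from outside, world axes, zero at the start; "wrist_torque": the same for the moment, N m; "width": finger opening in m; "finger_force": force on a finger pad.
Only numpy, scipy, OpenCV 4.12 (cv2) and the standard library are available. Lean on these libraries where they do the work, as an engineer would, in place of code of your own. Each camera call takes 0.05 s, during which the arm holds its last target. There are 200 camera calls.

## Working session

There is one attempt and no reset: what is moved stays moved. The work goes in short steps, Python scripts to look and compute and a tool call to move; the robot and the scene stay as the last step left them, time stands still between calls to the robot, and variables do not carry over. Pictures are saved under pics/ and viewed, at most 10 in all, crops included, and the job is handed in when it is done.

Besides the shell and the picture viewer there is one more tool, called in YAML: its name, and indented under it one key for each argument. jog_arm: Moves the arm, as the interface text tells. Its arguments: {"type":"object","properties":{"plan":{"type":"array","items":{"type":"object","properties":{"translation":{"type":"array","items":{"type":"number","minimum":-1,"maximum":1}},"delta_rot":{"type":"array","items":{"type":"number","minimum":-1,"maximum":1}},"gripper":{"type":"number"}}}}},"required":["plan"]}

```bash
mkdir -p pics
python3 - <<'E'
from rig import bot
import cv2
for n in("scene","top"):
    cv2.imwrite(f"pics/{n}0.png",bot.get_image(n)); print(n,bot.camera_params(n))
s=bot.read_state(); print(s, bot.grip_point_offset)
E
```

```text
scene {'fx': 407.42186125435444, 'fy': 407.42186125435444, 'cx': 319.71832209345934, 'cy': 196.74991782834246, 'origin': array([-0.32909998, -0.65336395,  0.99118083]), 'attitude': array([-2.24859628,  0.01666665, -0.81651117])}
top {'fx': 450.42511193110613, 'fy': 450.42511193110613, 'cx': 314.4025384953305, 'cy': 199.13186284782452, 'origin': array([0.19471226, 0.17387465, 1.6882034 ]), 'attitude': array([-2.96212238, -0.01958293, -1.54387602])}
{'time': 0.1, 'qpos': array([-1.43212649,  0.47773176,  0.02233548,  1.55630501, -0.01152307,
        1.1093029 , -0.08310722]), 'qvel': array([-0.00086638, -0.00195953,  0.00068364, -0.00267274, -0.00012227,
        0.00068041, -0.00011933]), 'joint_efforts': array([ 4.30989297e-03, -5.97760177e+01,  1.61361236e+00, -2.81953597e+01,
        1.28073263e-02,  5.09190097e-03, -7.26187750e-06]), 'ee_pos': array([0.16475688, 0.65405569, 0.23043328]), 'tcp_rot': array([-3.13997601e+00,  9.36838562e-05,  2.89483227e+00]), 'ft_force': array([ 1.08450241, -0.13453603, -0.86611179]), 'wrist_torque': array([-0.06027561,  0.00097152,  0.01989075]), 'finger_force': 0.0, 'width': 0.08525498160532846} 0.0187
```

View pics/scene0.png

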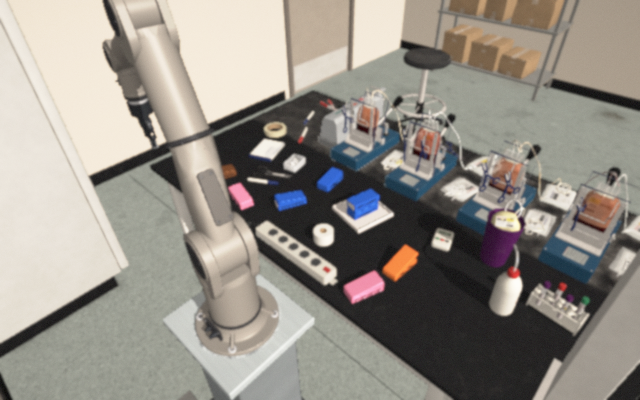

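View pics/top0.png

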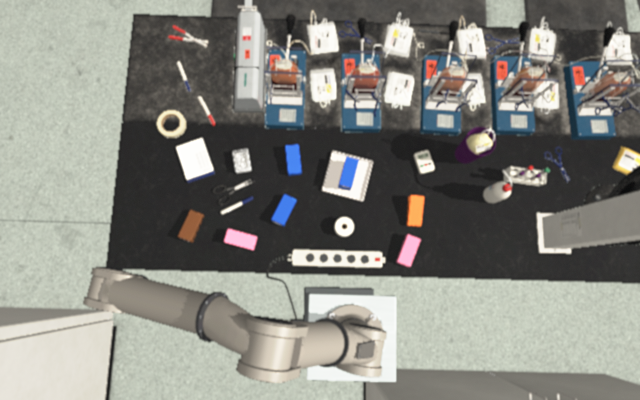

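The top view shows two loose blue wedges at (293,160) and (284,209), and the stack on its tray at (347,173). The pink (240,239), (408,250), brown (191,226) and orange (416,210) ones are not to be used. I'll confirm this and find the thick ends in an enlarged crop.

```bash
cat > h.py <<'E'
from rig import bot
import cv2, numpy as np
from scipy.spatial.transform import Rotation as Ro
def ray(n,uv,z):
    c=bot.camera_params(n); R=Ro.from_euler('xyz',c['attitude']).as_matrix()
    uv=np.atleast_2d(uv); d=np.c_[(uv[:,0]-c['cx'])/c['fx'],(uv[:,1]-c['cy'])/c['fy'],np.ones(len(uv))]@R.T
    o=np.array(c['origin']); return o+d*((z-o[2])/d[:,2])[:,None]
def proj(n,P):
    c=bot.camera_params(n); R=Ro.from_euler('xyz',c['attitude']).as_matrix()
    p=(np.atleast_2d(P)-c['origin'])@R; return np.c_[c['fx']*p[:,0]/p[:,2]+c['cx'],c['fy']*p[:,1]/p[:,2]+c['cy']]
def blues(im,box):
    h=cv2.cvtColor(im,cv2.COLOR_BGR2HSV); m=cv2.inRange(h,(105,150,60),(125,255,255))
    k=np.zeros_like(m); x0,y0,x1,y1=box; k[y0:y1,x0:x1]=m[y0:y1,x0:x1]
    return [c for c in cv2.findContours(k,cv2.RETR_EXTERNAL,cv2.CHAIN_APPROX_NONE)[0] if cv2.contourArea(c)>100]
E
python3 - <<'E'
from h import *
t=cv2.imread('pics/top0.png'); s=cv2.imread('pics/scene0.png')
a=cv2.resize(t[135:235,260:380],None,fx=5,fy=5,interpolation=cv2.INTER_CUBIC)
b=cv2.resize(s[155:235,265:400],(600,356),interpolation=cv2.INTER_CUBIC)
cv2.imwrite('pics/c1.png',np.vstack([a[:, :600],b])[:, :] if 0 else cv2.resize(np.vstack([a,b]),None,fx=.69,fy=.69))
for n,im,box in(("top",t,(250,135,390,240)),("scene",s,(260,155,400,235))):
    for c in blues(im,box):
        r=cv2.minAreaRect(c); print(n,r,cv2.contourArea(c))
        if n=="top":
            for z in(.034,.072):
                P=ray(n,cv2.boxPoints(r),z); print(z,P.mean(0).round(4),(P[1]-P[0]).round(4),(P[2]-P[1]).round(4))
E
```

```text
top ((283.47845458984375, 209.2496337890625), (15.495960235595703, 30.606449127197266), 27.552812576293945) 416.5
0.034 [0.4543 0.2632 0.034 ] [ 0.1038 -0.0482  0.    ] [-0.0257 -0.0522  0.    ]
0.072 [0.4483 0.2612 0.072 ] [ 0.1014 -0.0471  0.    ] [-0.0251 -0.051   0.    ]
top ((348.14703369140625, 171.91177368164062), (11.399173736572266, 27.406526565551758), 14.03624439239502) 275.5
0.034 [0.6044 0.0248 0.034 ] [ 0.1042 -0.0235  0.    ] [-0.0095 -0.0422  0.    ]
0.072 [0.595  0.0282 0.072 ] [ 0.1018 -0.023   0.    ] [-0.0093 -0.0413  0.    ]
top ((293.0243835449219, 159.21951293945312), (30.699968338012695, 14.797825813293457), 83.6598129272461) 412.0
0.034 [0.6472 0.2348 0.034 ] [ 0.0083 -0.0558  0.    ] [-0.1191 -0.0167  0.    ]
0.072 [0.6369 0.2334 0.072 ] [ 0.0081 -0.0545  0.    ] [-0.1164 -0.0163  0.    ]
scene ((290.34326171875, 198.80442810058594), (17.509138107299805, 30.6918888092041), 75.25643920898438) 438.0
scene ((363.0529479980469, 202.0419921875), (22.110868453979492, 35.70361328125), 64.98310089111328) 556.5
scene ((329.7500305175781, 179.25001525878906), (16.970561981201172, 28.991374969482422), 45.0) 404.0
```

View pics/c1.png

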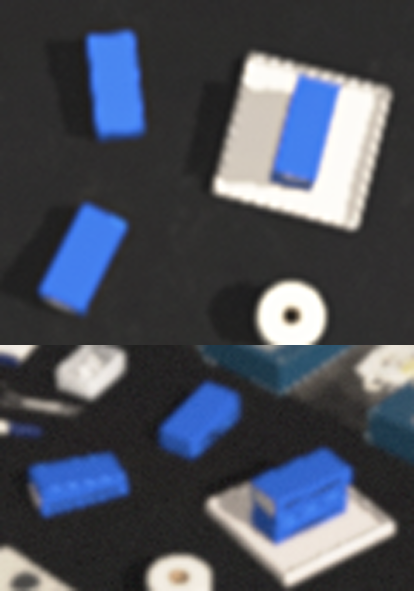

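The crop confirms two loose blue wedges. The lower-left one has its white plate, so its thick end, on the robot side. The upper-left one shows no plate on its near end, so its thick end faces away. The stack's upper wedge has its plate towards the robot. Next I refine the top faces with a half-level mask on an upsampled image.

```bash
cat >> h.py <<'E'
def faces(n,im,box,z,thr=None,k=8):
    x0,y0,x1,y1=box; c=cv2.resize(im[y0:y1,x0:x1],None,fx=k,fy=k,interpolation=cv2.INTER_CUBIC).astype(int)
    d=c[...,0]-c[...,2]; t=thr or np.percentile(d,95)*.5
    cs=cv2.findContours((d>t).astype(np.uint8),cv2.RETR_EXTERNAL,cv2.CHAIN_APPROX_NONE)[0]; ct=max(cs,key=cv2.contourArea)
    uv=(ct[:,0]+.5)/k-.5+[x0,y0]; P=(ray(n,uv,z)[:,:2]*1e4).astype(np.float32)
    M=cv2.moments(P[:,None]); cen=np.array([M['m10'],M['m01']])/M['m00']/1e4
    r=cv2.minAreaRect(P); ev=np.degrees(.5*np.arctan2(2*M['mu11'],M['mu20']-M['mu02']))
    return t,cen.round(4),(np.array(r[0])/1e4).round(4),(np.array(r[1])/1e4).round(4),r[2],ev,M['m00']/1e8
E
python3 - <<'E'
from h import *
t=cv2.imread('pics/top0.png'); s=cv2.imread('pics/scene0.png')
for nm,b,b2,z in(("far",(278,138,310,180),(312,160,350,195),.034),("near",(265,190,303,230),(268,185,311,213),.034),("stack",(330,150,366,194),(340,186,388,220),.072)):
    for f in (.5,.75):
        d=t[b[1]:b[3],b[0]:b[2]].astype(int); d=d[...,0]-d[...,2]
        print(nm,f,*faces("top",t,b,z,np.percentile(d,93)*f))
c=t.astype(int)
print((c[...,0]-c[...,2])[168:194,346]); print((c[...,0]-c[...,2])[172,334:364])
print((c[...,0]-c[...,2])[140:180,293])
# tray
g=cv2.inRange(cv2.cvtColor(t,cv2.COLOR_BGR2GRAY)[140:210,312:382],95,255)
c=max(cv2.findContours(g,0,1)[0],key=cv2.contourArea)+[[312,140]]
P=ray("top",cv2.boxPoints(cv2.minAreaRect(c)),.01);print(P.mean(0),P.round(4))
E
```

```text
far 0.5 84.5 [0.6481 0.2348] [0.6478 0.2346] [0.1204 0.0559] 7.783797740936279 8.007726781281146 0.006325634552808404
far 0.75 126.75 [0.6484 0.2347] [0.648  0.2345] [0.115  0.0525] 7.773028373718262 8.10905030399846 0.005605712847769558
near 0.5 85.5 [0.4546 0.2623] [0.4546 0.2622] [0.0564 0.1121] 65.44770812988281 -24.836732057170458 0.006015954924428463
near 0.75 128.25 [0.4547 0.2622] [0.4547 0.2621] [0.052  0.1078] 65.33490753173828 -24.87240129078045 0.005336421373057961
stack 0.5 85.0 [0.5951 0.0276] [0.5947 0.0278] [0.0468 0.1117] 76.5876693725586 -13.871861138862892 0.004971303678212485
stack 0.75 127.5 [0.5953 0.0276] [0.5953 0.0277] [0.0434 0.1067] 76.59415435791016 -13.772857968682182 0.004421285154081342
[169 169 168 168 169 169 169 169 169 169 169 169 169 169 169 171 168 147
  89  48  52  23 -13  -9  -6  -6]
[-21 -20 -20 -20 -21 -23 -20  17 110 166 172 170 169 169 169 168 168 168
 170 172 146  61  -7  -9  -7  -5  -6  -6  -6  -5]
[  0  -3  -2  25  85 146 168 168 168 168 167 167 168 167 167 168 167 167
 167 167 168 167 167 167 168 167 167 167 166 166 167 168 167 144  98  47
  11  -3  -3  -2]
[0.5969997  0.02541081 0.01      ] [[ 0.5329  0.127   0.01  ]
 [ 0.7002  0.0882  0.01  ]
 [ 0.6606 -0.0776  0.01  ]
 [ 0.4944 -0.036   0.01  ]]
```

jog_arm:
  plan:
    - {"translation": [0.2, -0.175, 0], "delta_rot": [0, 0, 0.03], "gripper": 1}
    - {"translation": [0.4, -0.35, 0], "delta_rot": [0, 0, 0.06], "gripper": 1}
    - {"translation": [0.6, -0.525, 0], "delta_rot": [0, 0, 0.09], "gripper": 1}
    - {"translation": [0.8, -0.7, 0], "delta_rot": [0, 0, 0.1224], "gripper": 1}
    - {"translation": [0.8, -0.7, 0], "delta_rot": [0, 0, 0.1224], "gripper": 1}

```text
time: 0.6
ee_pos: [0.2916, 0.5444, 0.231]
tcp_rot: [-3.138, 0.002, -3.011]
ft_force: [1.0, 0.5, 0.4]
width: 0.0854
finger_force: 0.0
```

jog_arm:
  plan:
    - {"translation": [0.2, -0.175, 0], "delta_rot": [0, 0, 0], "gripper": 1}
    - {"translation": [0.4, -0.35, 0], "delta_rot": [0, 0, 0], "gripper": 1}
    - {"translation": [0.6, -0.525, 0], "delta_rot": [0, 0, 0], "gripper": 1}
    - {"translation": [0.8, -0.7, 0], "delta_rot": [0, 0, 0], "gripper": 1}
    - {"translation": [0.8, -0.7, 0], "delta_rot": [0, 0, 0], "gripper": 1}

```text
time: 1.1
ee_pos: [0.4104, 0.4391, 0.2311]
tcp_rot: [-3.138, 0.002, -3.014]
ft_force: [0.5, -1.1, -0.1]
width: 0.0853
finger_force: 0.0
```

jog_arm:
  plan:
    - {"translation": [0.2, -0.175, 0], "delta_rot": [0, 0, 0], "gripper": 1}
    - {"translation": [0.4, -0.35, 0], "delta_rot": [0, 0, 0], "gripper": 1}
    - {"translation": [0.6, -0.525, 0], "delta_rot": [0, 0, 0], "gripper": 1}
    - {"translation": [0.8, -0.7, 0], "delta_rot": [0, 0, 0], "gripper": 1}
    - {"translation": [0.8, -0.7, 0], "delta_rot": [0, 0, 0], "gripper": 1}

```text
time: 1.6
ee_pos: [0.5295, 0.3338, 0.231]
tcp_rot: [-3.138, 0.002, -3.013]
ft_force: [0.9, -0.8, 0.0]
width: 0.0852
finger_force: 0.0
```

jog_arm:
  plan:
    - {"translation": [0.2, -0.175, 0], "delta_rot": [0, 0, 0], "gripper": 1}
    - {"translation": [0.4, -0.35, 0], "delta_rot": [0, 0, 0], "gripper": 1}
    - {"translation": [0.6, -0.525, 0], "delta_rot": [0, 0, 0], "gripper": 1}
    - {"translation": [0.8, -0.7, 0], "delta_rot": [0, 0, 0], "gripper": 1}
    - {"translation": [0.8, -0.7, 0], "delta_rot": [0, 0, 0], "gripper": 1}
    - {"translation": [0.8, -0.7, 0], "delta_rot": [0, 0, 0], "gripper": 1}

```text
time: 2.2
ee_pos: [0.6448, 0.2344, 0.2306]
tcp_rot: [-3.142, -0.001, -3.006]
ft_force: [-0.6, 0.6, -0.2]
width: 0.0854
finger_force: 0.0
```

jog_arm:
  plan:
    - {"translation": [0.045, 0.01, -0.3], "delta_rot": [0, 0, 0], "gripper": 1}
    - {"translation": [0.045, 0.01, -0.6], "delta_rot": [0, 0, 0], "gripper": 1}
    - {"translation": [0.045, 0.01, -0.85], "delta_rot": [0, 0, 0], "gripper": 1}
    - {"translation": [0.045, 0.01, -1], "delta_rot": [0, 0, 0], "gripper": 1}
    - {"translation": [0.045, 0.01, -1], "delta_rot": [0, 0, 0], "gripper": 1}

```text
time: 2.7
ee_pos: [0.6473, 0.2377, 0.0771]
tcp_rot: [-3.141, -0.008, -3.001]
ft_force: [-0.8, 0.5, 0.5]
width: 0.0855
finger_force: 0.0
```

jog_arm:
  plan:
    - {"translation": [0, 0, -0.2], "delta_rot": [0, 0, 0], "gripper": 1}
    - {"translation": [0, 0, -0.35], "delta_rot": [0, 0, 0], "gripper": 1}
    - {"translation": [0, 0, -0.45], "delta_rot": [0, 0, 0], "gripper": 1}
    - {"translation": [0, 0, -0.52], "delta_rot": [0, 0, 0], "gripper": 1}
    - {"translation": [0, 0, -0.52], "delta_rot": [0, 0, 0], "gripper": 1}

```text
time: 3.2
ee_pos: [0.651, 0.2366, 0.0028]
tcp_rot: [3.142, -0.001, -3.003]
ft_force: [0.2, 0.5, 0.4]
width: 0.086
finger_force: 0.0
```

jog_arm:
  plan:
    - {"translation": [0, 0, 0], "delta_rot": [0, 0, 0], "gripper": -1}
    - {"translation": [0, 0, 0], "delta_rot": [0, 0, 0], "gripper": -1}
    - {"translation": [0, 0, 0], "delta_rot": [0, 0, 0], "gripper": -1}
    - {"translation": [0, 0, 0], "delta_rot": [0, 0, 0], "gripper": -1}
    - {"translation": [0, 0, 0], "delta_rot": [0, 0, 0], "gripper": -1}
    - {"translation": [0, 0, 0], "delta_rot": [0, 0, 0], "gripper": -1}
    - {"translation": [0, 0, 0], "delta_rot": [0, 0, 0], "gripper": -1}
    - {"translation": [0, 0, 0], "delta_rot": [0, 0, 0], "gripper": -1}

```text
time: 4.0
ee_pos: [0.6528, 0.2363, 0.0049]
tcp_rot: [3.141, 0.002, -3.004]
ft_force: [-0.2, -0.6, 6.2]
width: 0.0492
finger_force: 64.2
```

jog_arm:
  plan:
    - {"translation": [0, 0, 0.2], "delta_rot": [0, 0, 0], "gripper": -1}
    - {"translation": [0, 0, 0.45], "delta_rot": [0, 0, 0], "gripper": -1}
    - {"translation": [0, 0, 0.7], "delta_rot": [0, 0, 0], "gripper": -1}
    - {"translation": [0, 0, 0.9], "delta_rot": [0, 0, 0], "gripper": -1}
    - {"translation": [0, 0, 0.9], "delta_rot": [0, 0, 0], "gripper": -1}

```text
time: 4.5
ee_pos: [0.6546, 0.2371, 0.1438]
tcp_rot: [3.139, 0.008, -3.004]
ft_force: [0.8, -0.1, -0.8]
width: 0.0489
finger_force: 63.4
```

jog_arm:
  plan:
    - {"translation": [-0.02, -0.1, 0], "delta_rot": [0, 0, -0.04], "gripper": -1}
    - {"translation": [-0.05, -0.2, 0], "delta_rot": [0, 0, -0.08], "gripper": -1}
    - {"translation": [-0.08, -0.3, 0], "delta_rot": [0, 0, -0.12], "gripper": -1}
    - {"translation": [-0.11, -0.4, 0], "delta_rot": [0, 0, -0.16], "gripper": -1}
    - {"translation": [-0.14, -0.5, 0], "delta_rot": [0, 0, -0.2], "gripper": -1}
    - {"translation": [-0.17, -0.6, 0], "delta_rot": [0, 0, -0.24], "gripper": -1}
    - {"translation": [-0.19, -0.7, 0], "delta_rot": [0, 0, -0.28], "gripper": -1}
    - {"translation": [-0.19, -0.7, 0], "delta_rot": [0, 0, -0.31], "gripper": -1}

```text
time: 5.3
ee_pos: [0.6219, 0.1276, 0.1372]
tcp_rot: [-3.138, 0.0, 2.297]
ft_force: [0.7, -0.7, -1.8]
width: 0.049
finger_force: 63.2
```

jog_arm:
  plan:
    - {"translation": [-0.02, -0.1, 0], "delta_rot": [0, 0, -0.04], "gripper": -1}
    - {"translation": [-0.05, -0.2, 0], "delta_rot": [0, 0, -0.08], "gripper": -1}
    - {"translation": [-0.08, -0.3, 0], "delta_rot": [0, 0, -0.12], "gripper": -1}
    - {"translation": [-0.11, -0.4, 0], "delta_rot": [0, 0, -0.16], "gripper": -1}
    - {"translation": [-0.14, -0.5, 0], "delta_rot": [0, 0, -0.2], "gripper": -1}
    - {"translation": [-0.17, -0.6, 0], "delta_rot": [0, 0, -0.24], "gripper": -1}
    - {"translation": [-0.19, -0.69, 0], "delta_rot": [0, 0, -0.28], "gripper": -1}
    - {"translation": [-0.19, -0.69, 0], "delta_rot": [0, 0, -0.309], "gripper": -1}
    - {"translation": [-0.19, -0.69, 0], "delta_rot": [0, 0, -0.309], "gripper": -1}
    - {"translation": [-0.19, -0.69, 0], "delta_rot": [0, 0, -0.309], "gripper": -1}
    - {"translation": [-0.19, -0.69, 0], "delta_rot": [0, 0, -0.309], "gripper": -1}

```text
time: 6.4
ee_pos: [0.5944, 0.0281, 0.1379]
tcp_rot: [-3.141, 0.0, 1.337]
ft_force: [1.0, -0.3, -1.3]
width: 0.0492
finger_force: 63.2
```

Run:
```python
from h import *
t=bot.get_image("top"); s=bot.get_image("scene"); cv2.imwrite('pics/t2.png',t); cv2.imwrite('pics/s2.png',s)
cv2.imwrite('pics/c2.png',np.hstack([cv2.resize(x,(400,400),interpolation=cv2.INTER_CUBIC) for x in (t[130:230,300:400],s[130:230,310:410])]))
st=bot.read_state(); print(st['ee_pos'],st['tcp_rot'],st['ft_force'],st['width'])
```

```text
[0.59462116 0.02796673 0.13815146] [-3.14142404e+00 -1.37167960e-04  1.33641633e+00] [ 0.41850422  0.45746805 -1.76798288] 0.04879336886466474
```

View pics/c2.png

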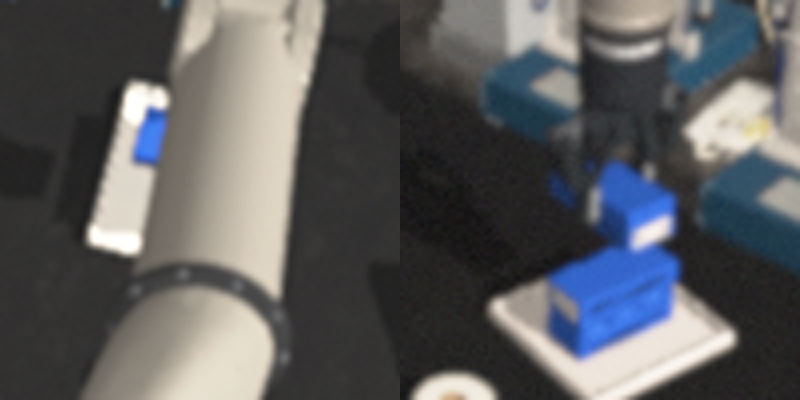

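Run:
```python
from h import *
c=np.array([.5946,.028]);d=np.array([np.cos(np.radians(76.57)),np.sin(np.radians(76.57))])
print("plate", (ray("scene",[372.5,187.5],.154)[0,:2]-c)@np.c_[d,[d[1],-d[0]]])
t=cv2.imread('pics/t2.png').astype(int); D=(t[...,0]-t[...,2]); print(D[156:173,330:344])
print("thin", (ray("top",[333.3,164],.162)[0,:2]-c)@np.c_[d,[d[1],-d[0]]])
s=cv2.imread('pics/s2.png').astype(int)
```

```text
plate [-0.06000432 -0.00660459]
[[-16 -19  -2  -2  -3  -7  -1  31  23   0  -6 -11 -13 -13]
 [-18 -16  -3  -3  -3 -13  28  85  86  65  45  19  -6 -14]
 [-19 -13  -2  -2  -4 -12  46 114 132 124 103  50   1 -14]
 [-19 -15  -8  -3  -6  -2  77 134 144 146 128  64   2 -16]
 [-20 -23 -15 -15 -14  39 125 163 165 164 142  70   1 -17]
 [-20 -23 -21 -20   2  84 159 173 171 170 147  64  -3 -17]
 [-22 -23 -24 -18  28 119 170 173 172 168 134  51 -10 -17]
 [-21 -24 -26 -11  56 143 173 171 171 163 112  29 -14 -16]
 [-23 -23 -24   0  83 158 175 171 170 157  88  13 -16 -15]
 [-24 -23 -20  18 104 167 174 172 169 151  68  -2 -16 -14]
 [-22 -22 -13  39 127 172 173 171 168 138  50 -10 -17 -15]
 [-22 -23  -8  59 148 175 174 171 166 123  38 -13 -17 -14]
 [-22 -22  -5  64 155 176 174 174 163 108  28 -14 -16 -13]
 [-20 -20  -3  51 121 149 156 160 140  79  12 -15 -15 -14]
 [-20 -19  -8  20  51  65  73  86  84  39  -3 -16 -14 -14]
 [-19 -21 -17  -7   1   2   3  12  21   5 -12 -15 -13 -14]
 [-20 -20 -20 -20 -19 -19 -18 -13  -6 -10 -15 -14 -14 -14]]
thin [ 0.06014939 -0.00965666]
```

jog_arm:
  plan:
    - {"translation": [0.003, 0, -0.15], "delta_rot": [0, 0, 0], "gripper": -1}
    - {"translation": [0.003, 0, -0.28], "delta_rot": [0, 0, 0], "gripper": -1}
    - {"translation": [0.003, 0, -0.35], "delta_rot": [0, 0, 0], "gripper": -1}
    - {"translation": [0.003, 0, -0.38], "delta_rot": [0, 0, 0], "gripper": -1}
    - {"translation": [0.003, 0, -0.38], "delta_rot": [0, 0, 0], "gripper": -1}
    - {"translation": [0.003, 0, -0.38], "delta_rot": [0, 0, 0], "gripper": -1}

```text
time: 7.1
ee_pos: [0.5957, 0.0275, 0.082]
tcp_rot: [3.14, -0.0, 1.335]
ft_force: [0.5, -0.5, -1.5]
width: 0.0492
finger_force: 63.3
```

jog_arm:
  plan:
    - {"translation": [0, 0, -0.01], "delta_rot": [0, 0, 0], "gripper": -1}
    - {"translation": [0, 0, -0.02], "delta_rot": [0, 0, 0], "gripper": -1}
    - {"translation": [0, 0, -0.02], "delta_rot": [0, 0, 0], "gripper": -1}

```text
time: 7.4
ee_pos: [0.5951, 0.0277, 0.0784]
tcp_rot: [3.141, -0.0, 1.335]
ft_force: [-0.0, -0.6, -1.5]
width: 0.0494
finger_force: 63.3
```

jog_arm:
  plan:
    - {"translation": [0, 0, -0.005], "delta_rot": [0, 0, 0], "gripper": -1}
    - {"translation": [0, 0, -0.01], "delta_rot": [0, 0, 0], "gripper": -1}
    - {"translation": [0, 0, -0.01], "delta_rot": [0, 0, 0], "gripper": -1}

```text
time: 7.7
ee_pos: [0.5951, 0.0276, 0.0769]
tcp_rot: [3.142, -0.0, 1.335]
ft_force: [0.2, -0.7, -1.5]
width: 0.0489
finger_force: 63.5
```

jog_arm:
  plan:
    - {"translation": [0, 0, -0.004], "delta_rot": [0, 0, 0], "gripper": -1}
    - {"translation": [0, 0, -0.004], "delta_rot": [0, 0, 0], "gripper": -1}

```text
time: 7.9
ee_pos: [0.5952, 0.0276, 0.0768]
tcp_rot: [-3.142, -0.001, 1.335]
ft_force: [-3.6, 0.6, 5.4]
width: 0.0492
finger_force: 64.2
```

Contact is made at the expected height, so I release and lift.

jog_arm:
  plan:
    - {"translation": [0, 0, 0], "delta_rot": [0, 0, 0], "gripper": 0.4}
    - {"translation": [0, 0, 0], "delta_rot": [0, 0, 0], "gripper": 0.7}
    - {"translation": [0, 0, 0], "delta_rot": [0, 0, 0], "gripper": 1}
    - {"translation": [0, 0, 0], "delta_rot": [0, 0, 0], "gripper": 1}
    - {"translation": [0, 0, 0], "delta_rot": [0, 0, 0], "gripper": 1}

```text
time: 8.4
ee_pos: [0.5951, 0.0276, 0.0761]
tcp_rot: [-3.142, 0.0, 1.335]
ft_force: [0.6, 0.3, 0.1]
width: 0.0853
finger_force: 0.0
```

jog_arm:
  plan:
    - {"translation": [0, 0, 0.15], "delta_rot": [0, 0, 0], "gripper": 1}
    - {"translation": [0, 0, 0.4], "delta_rot": [0, 0, 0], "gripper": 1}
    - {"translation": [0, 0, 0.7], "delta_rot": [0, 0, 0], "gripper": 1}
    - {"translation": [0, 0, 0.8], "delta_rot": [0, 0, 0], "gripper": 1}

```text
time: 8.8
ee_pos: [0.5973, 0.0271, 0.2005]
tcp_rot: [3.136, -0.002, 1.334]
ft_force: [-0.1, -0.5, 0.2]
width: 0.0856
finger_force: 0.0
```

jog_arm:
  plan:
    - {"translation": [-0.2, 0.22, 0], "delta_rot": [0, 0, 0.04], "gripper": 1}
    - {"translation": [-0.35, 0.45, 0], "delta_rot": [0, 0, 0.08], "gripper": 1}
    - {"translation": [-0.47, 0.67, 0], "delta_rot": [0, 0, 0.12], "gripper": 1}
    - {"translation": [-0.47, 0.8, 0], "delta_rot": [0, 0, 0.16], "gripper": 1}
    - {"translation": [-0.47, 0.8, 0], "delta_rot": [0, 0, 0.2], "gripper": 1}
    - {"translation": [-0.47, 0.8, 0], "delta_rot": [0, 0, 0.2], "gripper": 1}

```text
time: 9.4
ee_pos: [0.5242, 0.1483, 0.196]
tcp_rot: [-3.141, -0.0, 1.966]
ft_force: [-0.3, -0.5, -0.2]
width: 0.0853
finger_force: 0.0
```

jog_arm:
  plan:
    - {"translation": [-0.2, 0.22, 0], "delta_rot": [0, 0, 0.04], "gripper": 1}
    - {"translation": [-0.35, 0.45, 0], "delta_rot": [0, 0, 0.08], "gripper": 1}
    - {"translation": [-0.46, 0.67, 0], "delta_rot": [0, 0, 0.12], "gripper": 1}
    - {"translation": [-0.46, 0.77, 0], "delta_rot": [0, 0, 0.16], "gripper": 1}
    - {"translation": [-0.46, 0.77, 0], "delta_rot": [0, 0, 0.2], "gripper": 1}
    - {"translation": [-0.46, 0.77, 0], "delta_rot": [0, 0, 0.237], "gripper": 1}
    - {"translation": [-0.46, 0.77, 0], "delta_rot": [0, 0, 0.237], "gripper": 1}
    - {"translation": [-0.46, 0.77, 0], "delta_rot": [0, 0, 0.237], "gripper": 1}

```text
time: 10.2
ee_pos: [0.4558, 0.2623, 0.196]
tcp_rot: [-3.141, -0.0, 2.701]
ft_force: [-0.3, 1.2, -0.0]
width: 0.0855
finger_force: 0.0
```

Run:
```python
from h import *
t=bot.get_image("top"); s=bot.get_image("scene"); cv2.imwrite('pics/t3.png',t); cv2.imwrite('pics/s3.png',s)
cv2.imwrite('pics/c3.png',np.hstack([cv2.resize(x,(400,400),interpolation=cv2.INTER_CUBIC) for x in (t[130:230,300:400],s[140:240,310:410])]))
st=bot.read_state(); print(st['time'],st['ee_pos'],st['tcp_rot'])
```

```text
10.3 [0.45575808 0.26254531 0.19607886] [-3.14132903e+00 -3.73011384e-05  2.70319177e+00]
```

View pics/c3.png

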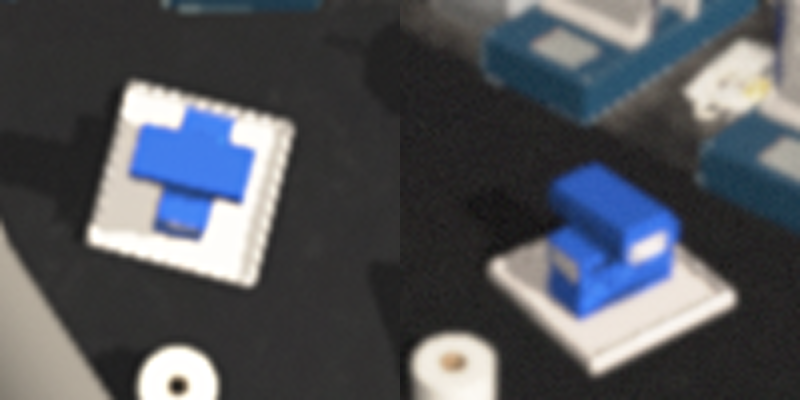

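```bash
cat >> h.py <<'E'
def edges(n,im,p,d,L,z,frac=.6,hi=168,lohi=None):
    "half-level crossings along direction d (deg) through p at height z"
    s=np.arange(-L,L,.0005); u=np.array([np.cos(np.radians(d)),np.sin(np.radians(d))])
    P=np.c_[np.array(p)+s[:,None]*u,np.full(len(s),z)]; uv=proj(n,P).astype(np.float32)
    f=im[...,0].astype(np.float32)-im[...,2]; v=cv2.remap(f,uv[:,0].reshape(1,-1),uv[:,1].reshape(1,-1),cv2.INTER_LINEAR)[0]
    i=np.where(v>frac*hi)[0]; return s[i[0]],s[i[-1]]
E
python3 - <<'E'
from h import *
t=cv2.imread('pics/t3.png'); S=np.array([.5952,.0277]); A=76.4; dl=np.array([np.cos(np.radians(A)),np.sin(np.radians(A))]); dw=np.array([dl[1],-dl[0]])
for o in(-.01,.0,.01): 
    p=S+o*dw; print("len",o,"thin(+)",edges("top",t,p,A,.085,.100)[1],"thick(-)",edges("top",t,p,A,.085,.112)[0])
for o in(-.045,-.038,.038,.045):
    p=S+o*dl; print("wid",o,edges("top",t,p,A-90,.06,.106-o*.109,frac=.75))
# stack ends
t0=cv2.imread('pics/top0.png')
for o in(-.012,0,.012): print("stack len",edges("top",t0,S+o*dl,A-90,.08,.072,.6), edges("top",t,S+o*dl,A-90,.08,.072,.6))
for o in(-.045,0,.045): print("stack wid",edges("top",t0,S+o*dw,A,.06,.072,.5), edges("top",t,S+o*dw,A,.06,.072,.5))
E
```

```text
len -0.01 thin(+) 0.05650000000000012 thick(-) -0.04649999999999997
len 0.0 thin(+) 0.05650000000000012 thick(-) -0.04649999999999997
len 0.01 thin(+) 0.05650000000000012 thick(-) -0.04599999999999997
wid -0.045 (np.float64(-0.022999999999999965), np.float64(0.014000000000000068))
wid -0.038 (np.float64(-0.025499999999999967), np.float64(0.019500000000000073))
wid 0.038 (np.float64(-0.024999999999999967), np.float64(0.020000000000000073))
wid 0.045 (np.float64(-0.025499999999999967), np.float64(0.019000000000000072))
stack len (np.float64(-0.05349999999999998), np.float64(0.05400000000000012)) (np.float64(-0.05399999999999998), np.float64(0.05400000000000012))
stack len (np.float64(-0.05299999999999998), np.float64(0.05450000000000012)) (np.float64(-0.05299999999999998), np.float64(0.05400000000000012))
stack len (np.float64(-0.05399999999999998), np.float64(0.05350000000000012)) (np.float64(-0.05399999999999998), np.float64(0.05350000000000012))
stack wid (np.float64(-0.022999999999999965), np.float64(0.022500000000000075)) (np.float64(-0.022999999999999965), np.float64(0.022500000000000075))
stack wid (np.float64(-0.022999999999999965), np.float64(0.023000000000000076)) (np.float64(-0.04949999999999999), np.float64(0.05750000000000011))
stack wid (np.float64(-0.022999999999999965), np.float64(0.021500000000000075)) (np.float64(-0.022499999999999964), np.float64(0.021500000000000075))
```

The stack hasn't moved (edges within 0.5 mm) and the first wedge lies crosswise, centred within about 2 mm. Next I grasp the second one.

jog_arm:
  plan:
    - {"translation": [-0.005, 0.003, -0.3], "delta_rot": [0, 0, 0.001], "gripper": 1}
    - {"translation": [-0.005, 0.003, -0.6], "delta_rot": [0, 0, 0.001], "gripper": 1}
    - {"translation": [-0.005, 0.003, -0.85], "delta_rot": [0, 0, 0.001], "gripper": 1}
    - {"translation": [-0.005, 0.003, -1], "delta_rot": [0, 0, 0.001], "gripper": 1}
    - {"translation": [-0.005, 0.003, -1], "delta_rot": [0, 0, 0.001], "gripper": 1}

```text
time: 10.8
ee_pos: [0.4529, 0.2619, 0.0434]
tcp_rot: [-3.136, -0.003, 2.708]
ft_force: [0.4, -0.1, 0.6]
width: 0.0855
finger_force: 0.0
```

jog_arm:
  plan:
    - {"translation": [0, 0, -0.1], "delta_rot": [0, 0, 0], "gripper": 1}
    - {"translation": [0, 0, -0.2], "delta_rot": [0, 0, 0], "gripper": 1}
    - {"translation": [0, 0, -0.255], "delta_rot": [0, 0, 0], "gripper": 1}
    - {"translation": [0, 0, -0.255], "delta_rot": [0, 0, 0], "gripper": 1}
    - {"translation": [0, 0, -0.255], "delta_rot": [0, 0, 0], "gripper": 1}

```text
time: 11.3
ee_pos: [0.4554, 0.2638, 0.0088]
tcp_rot: [3.141, 0.001, 2.71]
ft_force: [0.7, -0.9, 0.3]
width: 0.0856
finger_force: 0.0
```

jog_arm:
  plan:
    - {"translation": [0, 0, 0], "delta_rot": [0, 0, 0], "gripper": -1}
    - {"translation": [0, 0, 0], "delta_rot": [0, 0, 0], "gripper": -1}
    - {"translation": [0, 0, 0], "delta_rot": [0, 0, 0], "gripper": -1}
    - {"translation": [0, 0, 0], "delta_rot": [0, 0, 0], "gripper": -1}
    - {"translation": [0, 0, 0], "delta_rot": [0, 0, 0], "gripper": -1}
    - {"translation": [0, 0, 0], "delta_rot": [0, 0, 0], "gripper": -1}
    - {"translation": [0, 0, 0], "delta_rot": [0, 0, 0], "gripper": -1}
    - {"translation": [0, 0, 0], "delta_rot": [0, 0, 0], "gripper": -1}

```text
time: 12.1
ee_pos: [0.4551, 0.2635, 0.0087]
tcp_rot: [3.141, 0.0, 2.71]
ft_force: [-1.1, -0.8, 6.6]
width: 0.0492
finger_force: 63.3
```

jog_arm:
  plan:
    - {"translation": [0, 0, 0.2], "delta_rot": [0, 0, 0], "gripper": -1}
    - {"translation": [0, 0, 0.45], "delta_rot": [0, 0, 0], "gripper": -1}
    - {"translation": [0, 0, 0.75], "delta_rot": [0, 0, 0], "gripper": -1}
    - {"translation": [0, 0, 1], "delta_rot": [0, 0, 0], "gripper": -1}
    - {"translation": [0, 0, 1], "delta_rot": [0, 0, 0], "gripper": -1}
    - {"translation": [0, 0, 1], "delta_rot": [0, 0, 0], "gripper": -1}

```text
time: 12.7
ee_pos: [0.4546, 0.2636, 0.1583]
tcp_rot: [3.14, 0.0, 2.711]
ft_force: [1.0, 0.9, -3.6]
width: 0.0487
finger_force: 64.4
```

jog_arm:
  plan:
    - {"translation": [0.09, -0.15, 0.05], "delta_rot": [0, 0, -0.04], "gripper": -1}
    - {"translation": [0.18, -0.3, 0.09], "delta_rot": [0, 0, -0.08], "gripper": -1}
    - {"translation": [0.27, -0.45, 0.09], "delta_rot": [0, 0, -0.12], "gripper": -1}
    - {"translation": [0.36, -0.6, 0.09], "delta_rot": [0, 0, -0.16], "gripper": -1}
    - {"translation": [0.45, -0.75, 0.09], "delta_rot": [0, 0, -0.2], "gripper": -1}
    - {"translation": [0.469, -0.784, 0.09], "delta_rot": [0, 0, -0.219], "gripper": -1}

```text
time: 13.3
ee_pos: [0.5251, 0.1418, 0.1694]
tcp_rot: [-3.138, 0.002, 2.014]
ft_force: [0.7, 0.2, -2.8]
width: 0.0491
finger_force: 64.3
```

jog_arm:
  plan:
    - {"translation": [0.09, -0.15, 0.05], "delta_rot": [0, 0, -0.04], "gripper": -1}
    - {"translation": [0.18, -0.3, 0.09], "delta_rot": [0, 0, -0.08], "gripper": -1}
    - {"translation": [0.27, -0.45, 0.09], "delta_rot": [0, 0, -0.12], "gripper": -1}
    - {"translation": [0.36, -0.6, 0.09], "delta_rot": [0, 0, -0.16], "gripper": -1}
    - {"translation": [0.45, -0.75, 0.09], "delta_rot": [0, 0, -0.2], "gripper": -1}
    - {"translation": [0.469, -0.784, 0.09], "delta_rot": [0, 0, -0.219], "gripper": -1}
    - {"translation": [0.469, -0.784, 0.09], "delta_rot": [0, 0, -0.219], "gripper": -1}

```text
time: 14.0
ee_pos: [0.5944, 0.0266, 0.1826]
tcp_rot: [-3.139, 0.003, 1.332]
ft_force: [0.5, 1.1, -3.6]
width: 0.0484
finger_force: 64.3
```

jog_arm:
  plan:
    - {"translation": [0, 0, 0], "delta_rot": [-0.0335, 0.008, 0], "gripper": -1}
    - {"translation": [0, 0, 0], "delta_rot": [-0.0335, 0.008, 0], "gripper": -1}
    - {"translation": [0, 0, 0], "delta_rot": [-0.0335, 0.008, 0], "gripper": -1}
    - {"translation": [0, 0, 0], "delta_rot": [-0.0335, 0.008, 0], "gripper": -1}

```text
time: 14.4
ee_pos: [0.5948, 0.028, 0.1845]
tcp_rot: [-3.141, 0.107, 1.335]
ft_force: [0.6, 0.7, -3.3]
width: 0.0489
finger_force: 64.3
```

Run:
```python
from h import *
t=bot.get_image("top"); s=bot.get_image("scene"); cv2.imwrite('pics/t4.png',t); cv2.imwrite('pics/s4.png',s)
cv2.imwrite('pics/c4.png',np.hstack([cv2.resize(x,(400,400),interpolation=cv2.INTER_CUBIC) for x in (t[130:230,300:400],s[130:210,330:410])]))
st=bot.read_state(); print(st['time'],st['ee_pos'],Ro.from_euler('xyz',st['tcp_rot']).as_matrix().round(4))
```

```text
14.5 [0.59510443 0.02741707 0.18497395] [[ 2.338e-01  9.720e-01 -2.520e-02]
 [ 9.664e-01 -2.351e-01 -1.039e-01]
 [-1.070e-01 -1.000e-04 -9.943e-01]]
```

View pics/c4.png

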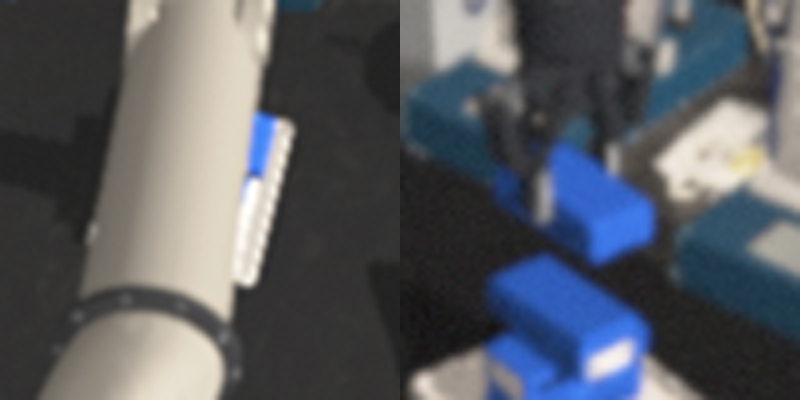

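Run:
```python
from h import *
c=np.array([.5951,.0276]);d=np.array([np.cos(np.radians(76.5)),np.sin(np.radians(76.5))]);B=np.c_[d,[d[1],-d[0]]]
g=lambda x,y:[330+(x-400)/5-.4,130+y/5-.4]
for nm,p,z in(("first near",(582,348),.112),("first right",(648,325),.112),("held near",(596,262),.182),("held right",(655,238),.182)):
    print(nm,((ray("scene",g(*p),z)[0,:2]-c)@B).round(4))
# silhouettes: top view thick end of first not visible; thin-top of held
```

```text
first near [-0.0571 -0.0298]
first right [-0.0631  0.0232]
held near [-0.057  -0.0228]
held right [-0.0583  0.0265]
```

Run:
```python
from h import *
c=np.array([.5951,.0276]);d=np.array([np.cos(np.radians(76.5)),np.sin(np.radians(76.5))]);w=np.array([d[1],-d[0]])
s=np.arange(-.04,.0401,.004)
def prof(n,f,o,z,u,q,s):
    im=cv2.imread(f); P=np.c_[c+o*q+s[:,None]*u,np.full(len(s),z)]; uv=proj(n,P).astype(np.float32)
    return cv2.remap(im,uv[:,0].reshape(1,-1),uv[:,1].reshape(1,-1),1)[0][:,0]
print((s*1000).round().astype(int))
for o in(-.048,-.042,-.036):
    print("first",prof("scene","pics/s4.png",o,.106-.109*o,w,d,s)); print("held ",prof("scene","pics/s4.png",o,.2105,w,d,s))
for o in(-.04,.04): print("stack",prof("scene","pics/s0.png" if 0 else "pics/scene0.png",o,.072,d,w,s))
for o in(-.04,.04): print("top first",prof("top","pics/t3.png",o,.106-.109*o,w,d,s))
s2=np.arange(-.075,-.034,.004); print((s2*1000).round())
for o in(-.01,0,.01):
    print("first L",prof("scene","pics/s4.png",o,.112,d,w,s2)); print("held L",prof("scene","pics/s4.png",o,.2105,d,w,s2))
```

```text
[-40 -36 -32 -28 -24 -20 -16 -12  -8  -4   0   4   8  12  16  20  24  28
  32  36  40]
first [115 120 131 155 187 209 214 215 217 216 219 215 218 216 211 193 146  92
  52  36  33]
held  [ 98 110 130 162 194 211 215 214 214 213 213 211 215 214 207 185 139  95
  70  73  94]
first [115 119 128 144 166 186 194 196 196 197 197 197 194 194 190 175 144  98
  56  36  37]
held  [101 114 131 156 183 199 204 204 206 204 204 205 204 205 200 176 137  96
  70  65  71]
first [114 120 128 144 165 179 186 188 190 190 190 188 188 188 182 165 134  94
  55  39  32]
held  [106 117 131 157 181 199 203 204 203 203 203 202 202 200 193 172 133  94
  71  64  65]
stack [194 190 209 222 221 212 204 204 203 203 203 204 202 198 184 152 104  62
  32  27  26]
stack [205 222 224 223 218 211 207 204 204 204 203 205 201 198 181 152 107  67
  44  37  34]
top first [250 235 182 160 203 231 237 237 237 237 237 236 236 235 235 236 242 247
 250 251 249]
top first [198 189 161 158 203 232 236 236 235 235 235 235 235 235 235 232 232 243
 249 250 250]
[-75. -71. -67. -63. -59. -55. -51. -47. -43. -39. -35.]
first L [232 236 235 233 233 230 224 210 194 190 189]
held L [229 231 233 233 232 226 222 211 205 202 203]
first L [229 227 229 232 232 230 224 212 196 190 189]
held L [227 232 233 233 233 229 220 211 205 203 203]
first L [181 207 219 225 230 231 225 210 192 188 186]
held L [117 175 216 229 233 229 222 213 205 203 201]
```

Held wedge and first wedge line up within about 1–2 mm in both directions, and the tilt is right. I lower it.

jog_arm:
  plan:
    - {"translation": [0.002, 0.006, -0.15], "delta_rot": [0, 0, 0], "gripper": -1}
    - {"translation": [0.002, 0.006, -0.3], "delta_rot": [0, 0, 0], "gripper": -1}
    - {"translation": [0.002, 0.006, -0.4], "delta_rot": [0, 0, 0], "gripper": -1}
    - {"translation": [0.002, 0.006, -0.445], "delta_rot": [0, 0, 0], "gripper": -1}
    - {"translation": [0.002, 0.006, -0.445], "delta_rot": [0, 0, 0], "gripper": -1}
    - {"translation": [0.002, 0.006, -0.445], "delta_rot": [0, 0, 0], "gripper": -1}

```text
time: 15.1
ee_pos: [0.5964, 0.0289, 0.1189]
tcp_rot: [3.14, 0.108, 1.334]
ft_force: [0.1, 0.3, -2.9]
width: 0.0489
finger_force: 64.2
```

jog_arm:
  plan:
    - {"translation": [0, 0, -0.008], "delta_rot": [0, 0, 0], "gripper": -1}
    - {"translation": [0, 0, -0.014], "delta_rot": [0, 0, 0], "gripper": -1}
    - {"translation": [0, 0, -0.014], "delta_rot": [0, 0, 0], "gripper": -1}

```text
time: 15.4
ee_pos: [0.596, 0.0293, 0.1164]
tcp_rot: [3.141, 0.108, 1.335]
ft_force: [-0.5, -0.3, -3.4]
width: 0.049
finger_force: 64.2
```

jog_arm:
  plan:
    - {"translation": [-0.003, -0.003, -0.006], "delta_rot": [0, 0, 0], "gripper": -1}
    - {"translation": [-0.003, -0.003, -0.006], "delta_rot": [0, 0, 0], "gripper": -1}

```text
time: 15.6
ee_pos: [0.5953, 0.0287, 0.1152]
tcp_rot: [3.142, 0.108, 1.335]
ft_force: [0.2, -0.1, -3.3]
width: 0.0488
finger_force: 64.2
```

jog_arm:
  plan:
    - {"translation": [0, 0, -0.005], "delta_rot": [0, 0, 0], "gripper": -1}
    - {"translation": [0, 0, -0.005], "delta_rot": [0, 0, 0], "gripper": -1}

```text
time: 15.8
ee_pos: [0.5954, 0.0287, 0.115]
tcp_rot: [-3.142, 0.108, 1.335]
ft_force: [-3.4, 1.6, 5.0]
width: 0.049
finger_force: 65.1
```

jog_arm:
  plan:
    - {"translation": [0, 0, 0], "delta_rot": [0, 0, 0], "gripper": 0.4}
    - {"translation": [0, 0, 0], "delta_rot": [0, 0, 0], "gripper": 0.7}
    - {"translation": [0, 0, 0], "delta_rot": [0, 0, 0], "gripper": 1}
    - {"translation": [0, 0, 0], "delta_rot": [0, 0, 0], "gripper": 1}
    - {"translation": [0, 0, 0], "delta_rot": [0, 0, 0], "gripper": 1}

```text
time: 16.3
ee_pos: [0.5955, 0.0287, 0.1144]
tcp_rot: [3.141, 0.108, 1.335]
ft_force: [-0.1, 0.1, -0.5]
width: 0.0853
finger_force: 0.0
```

jog_arm:
  plan:
    - {"translation": [0.004, 0.015, 0.15], "delta_rot": [0, 0, 0], "gripper": 1}
    - {"translation": [0.01, 0.04, 0.4], "delta_rot": [0, 0, 0], "gripper": 1}
    - {"translation": [0.018, 0.07, 0.7], "delta_rot": [0, 0, 0], "gripper": 1}
    - {"translation": [0.02, 0.08, 0.8], "delta_rot": [0, 0, 0], "gripper": 1}

```text
time: 16.7
ee_pos: [0.6007, 0.0408, 0.2387]
tcp_rot: [3.136, 0.106, 1.334]
ft_force: [-0.6, 0.2, 0.4]
width: 0.0854
finger_force: 0.0
```

jog_arm:
  plan:
    - {"translation": [-0.2, 0.3, 0], "delta_rot": [0, 0, 0], "gripper": 1}
    - {"translation": [-0.4, 0.6, 0], "delta_rot": [0, 0, 0], "gripper": 1}
    - {"translation": [-0.5, 0.9, 0], "delta_rot": [0, 0, 0], "gripper": 1}
    - {"translation": [-0.5, 1, 0], "delta_rot": [0, 0, 0], "gripper": 1}

```text
time: 17.1
ee_pos: [0.5206, 0.1962, 0.2338]
tcp_rot: [-3.139, 0.107, 1.342]
ft_force: [0.5, 0.3, -0.7]
width: 0.0855
finger_force: 0.0
```

jog_arm:
  plan:
    - {"translation": [-0.1, 0.3, 0], "delta_rot": [0, 0, 0], "gripper": 1}
    - {"translation": [-0.2, 0.6, 0], "delta_rot": [0, 0, 0], "gripper": 1}
    - {"translation": [-0.2, 0.8, 0], "delta_rot": [0, 0, 0], "gripper": 1}
    - {"translation": [-0.2, 0.8, 0], "delta_rot": [0, 0, 0], "gripper": 1}
    - {"translation": [-0.2, 0.8, 0], "delta_rot": [0, 0, 0], "gripper": 1}

```text
time: 17.6
ee_pos: [0.4936, 0.3106, 0.234]
tcp_rot: [3.141, 0.109, 1.335]
ft_force: [0.6, -0.8, -0.4]
width: 0.0854
finger_force: 0.0
```

Run:
```python
from h import *
t=bot.get_image("top"); s=bot.get_image("scene"); cv2.imwrite('pics/t5.png',t); cv2.imwrite('pics/s5.png',s)
cv2.imwrite('pics/c5.png',np.hstack([cv2.resize(x,(400,400),interpolation=cv2.INTER_CUBIC) for x in (t[130:210,310:390],s[150:230,320:400])]))
st=bot.read_state(); print(st['time'],st['ee_pos'])
S=np.array([.5952,.0277]); A=76.4; dl=np.array([np.cos(np.radians(A)),np.sin(np.radians(A))]); dw=np.array([dl[1],-dl[0]])
for o in(-.045,.045): print("stack wid",edges("top",t,S+o*dw,A,.06,.072,.5))
print("stack ends",edges("top",t,S,A-90,.08,.072,.6)); print("top L",edges("top",t,S,A,.085,.14,.6))
```

```text
17.7 [0.49406477 0.30876715 0.23438111]
stack wid (np.float64(-0.022999999999999965), np.float64(0.022500000000000075))
stack wid (np.float64(-0.024499999999999966), np.float64(0.023000000000000076))
stack ends (np.float64(-0.05299999999999998), np.float64(0.05400000000000012))
top L (np.float64(-0.048499999999999974), np.float64(0.05600000000000012))
```

View pics/c5.png

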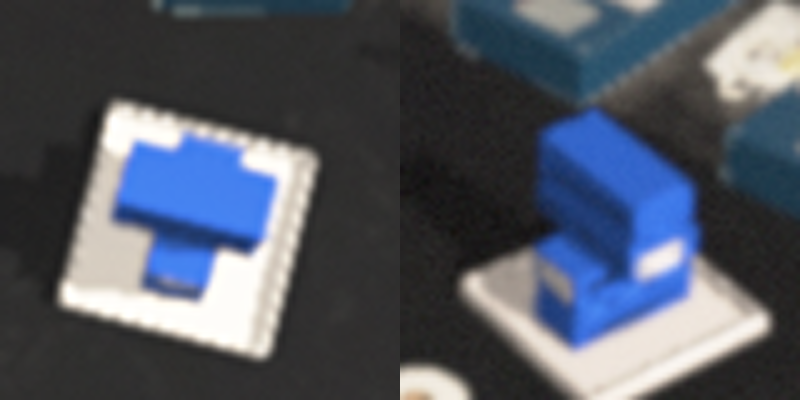

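The picture shows the second wedge flush on the first with its thick end over the thin end, a level top, and the stack unmoved. I hand it in.

```bash
python3 -c "
from rig import bot
print(bot.job_done())"
```

```text
the job is handed in; nothing more can be done
None
```

The new layer is on and handed in at about 18 s: one blue wedge lies flat across the stack, centred within about 2 mm, and the other sits flush on it end for end. The top looks level in the last camera view, and the stack has not moved.

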